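Refit the camp stove's igniter rod and control knob, and hold the knob in

TASK

Put the camp stove back together as if to light it: first lift the ceramic igniter rod out of the wooden block, push it down into the narrow upright tube beside the burner until its collar sits on the tube, and let go of it. Then pick up the loose black knob, turn it so that its pointer nose lies over the tongue that marks the flat of the stove's steel D-shaft, push it fully home on the shaft, and keep pressing it all the way in with the fingers: finish while still holding the knob pressed. Leave the torch, tins, brush, spanner and tub where they are.

Things in the scene. Friction and masses are not known exactly. Their poses are not given: they have to be found in the camera images.
- stove: single-burner camp stove, a dark enamelled box 260 (x) x 320 (y) mm with its top 50 mm above the bench, fixed to the bench; origin at the centre of its footprint on the bench, x away from the robot at yaw 0, z up. Burner (68 mm wide, 39 mm above the stove's top) at (45, 65) mm; four dark pan-support bars reach 49 mm above the top within 82 mm of the burner's centre.
- tube_mouth (a point): centre of the open top of the upright steel igniter tube beside the burner, at (45, 5) mm on the stove, 112 mm above the bench (62 mm above the stove's top); bore 12 mm, outside 18 mm, 62 mm deep; z up
- rod: white ceramic igniter rod, 30 g, upright in the wooden block at the start; origin at the centre of its lower tip, z along it. Lower part 9 mm thick, 60 mm long, tip tapered; steel collar 18 mm across at 60 to 65 mm; grip head 12 mm across at 65 to 97 mm, small pin to 101 mm. Fully home, the collar rests on the tube, the origin 60 mm below tube_mouth.
- block: beech block 64 x 64 x 45 mm, fixed to the bench, with one central hole 11 mm wide and 30 mm deep in which the rod stands; origin at the centre of its underside
- knob: loose black cooker knob, 60 g, right way up; origin at the centre of its underside, z up its axis, x towards its nose. Round skirt 50 mm across, 22 mm high, 44 mm across at its top; on it a grip bar 14 mm wide (y), 42 mm long (x -22 to 20 mm), from 22 to 44 mm high. D bore open below: 18 mm deep, 19.2 mm across, its flat 3.75 mm from the axis on the +x (nose) side.
- knob_nose (a point): end of the knob's pointer nose, a 7 mm wide tongue on one end of the grip bar: 35 mm from the axis along the knob's +x, 30 mm above its underside; it shows on which side the flat of the bore lies
- shaft_top (a point): top centre of the upright steel D-shaft, 80 mm above the bench unpressed, at (-70, -95) mm on the stove. x points out of the flat: the knob fits with its x along it (within 7 deg). Shaft 18 mm across, flat 3 mm from the axis, top 5 mm tapered by 1.5 mm. Fully home, the knob's origin is 18 mm below this point. Stiff to turn (0.3 N m). A thin tongue low on it points along x, to 34 mm.
- valve (a joint): how far the shaft is pressed down into the stove, m: 0 free, 0.007 fully in (stop); a spring pushes it back with 4 N at first touch and 9 N fully in
- torch: yellow plastic press-button torch, 100 mm long (x), 36 mm wide, lying down; origin on its underside; not to be moved
- tin_flat: closed flat tin, 76 mm across, 26 mm high; origin at the centre of its underside; not to be moved
- tin_tall: closed tin, 78 mm across, 64 mm high; origin at the centre of its underside; not to be moved
- brush: beech brush, 150 mm long (x), 45 mm wide, 42 mm high; origin at the centre of its underside; not to be moved
- spanner: steel spanner, 180 mm long (x), 8 mm thick; origin at the middle of its underside; not to be moved
- tub: green plastic tub, 132 mm across, 85 mm high; origin at the centre of its underside; not to be moved
Things that resemble listed ones, but are neither listed nor needed, are in the scene too. What is meant by the knob is not purple, and is the smaller of those in its own colour.

How it is judged (in metres and radians):
On the way, in this order (a step that is already met when the one before it is completed fails the run):
1. the igniter rod is fully down in the tube and released (z of rod in the frame of tube_mouth below -0.057 m and horizontal distance between rod and tube_mouth below 0.005 m and angle between rod's own z axis and vertical below 0.1 rad and contact force between the fingers and rod below 0.1 N), for 0.2 s.
2. the knob, turned to match, is fully on the D-shaft (z of knob in the frame of shaft_top below -0.0155 m and horizontal distance between knob and shaft_top below 0.003 m and angle between knob's own z axis and vertical below 0.1 rad and x of knob_nose in the frame of shaft_top above 0.025 m and angle between the x axis of knob and the x axis of shaft_top, either way round below 0.3 rad), for 0.2 s.
At the end, for the whole second after the job is handed in: Rod released, upright, in the tube: tip over 57 mm below the mouth, under 5 mm off axis. Knob over 15.5 mm deep on the shaft, under 3 mm off axis, nose to the flat's side (0.3 rad), at rest, fingers on it (over 3 N), shaft pressed in over 4.5 of 7 mm, through the last second (all of step 1 and all of step 2 and value of joint valve above 0.0045 m and contact force between the fingers and knob above 3 N and linear speed of knob below 0.02 m/s); the arm keeps its last pose, push and grip.
It fails at once if the torch, a tin, the brush, the spanner or the tub is moved by more than 30 mm (distance of any of torch, tin_flat, tin_tall, brush, spanner, tub from where it was at the start of the episode above 0.03 m).
It also fails if it takes over 54 s, if anything falls off the work surface, if the arm or the gripper's body presses on something with over 40 N, if the wrist force passes 120 N, or if a joint passes its speed limit or range.

ROBOT

A 6-joint arm with a two-finger parallel gripper is mounted at the origin on the work surface. World frame = base frame: x ahead of the robot, y to its left, z up, the work surface at z = 0. Lengths are in mm, angles in rad, forces in N, time in s.
With the tool pointing down it reaches from about 275 to 975 mm from the base axis. Payload 8.4 kg.
Tool frame: the origin (TCP) lies at the very end of the fingers, on their centre line; the grasp point (between the pads) lies 19 mm behind it; z points along the fingers, y is the line along which they close (so a half turn about z gives the same grasp; the last joint's range is limited). The gripper opens to 92 mm and grips with 3 to 60 N. Pads are 20 mm wide; open, the fingers measure 128 mm over their backs; the gripper's body (75 mm by 189 mm) begins 69 mm behind the grasp point.
Start: joints at [-1.325, 0.353, 1.633, -0, 1.155, -0.002], TCP at [153.293, -605.912, 214.583] pointing down, gripper open.
Joint ranges: [-2.63, 2.63], [-0.92, 2.1], [0.06, 2.66], [-1.3, 4.44], [0, 2.69], [-3.02, 3.02]. Speed limits (rad/s): [2.22, 2.22, 2.79, 3.14, 3.14, 3.14].

INTERFACE

Orientations are given as a unit quaternion [x, y, z, w].
In Python, from rig import r gives the robot as it stands.
- The arm moves only by the tool drive_tool, never from a script. Its argument "commands" is a list of rows, each a list of 3 entries, a list of its own where there are three numbers: the shift along the tool's x, y, z as a fraction of full scale, then the turn, a rotation vector about the tool's x, y, z as a fraction of full scale, then the finger opening in mm, from 0 to 91.9. In form: [[[tx, ty, tz], [wx, wy, wz], gripper], ...]. A call has 1 to 8 rows; each row shifts and turns the commanded pose from where the row before left it, along the tool's axes as they then stand; what a row does not reach is not made up. Full scale, the value 1, is 0.3 m for a shift and 360 degrees for a turn. A row lasts 1/12 s, in which the tool goes at most 41.7 mm and 7.16 degrees, less where a joint would pass 70% of its speed; a pose out of reach is approached as far as the arm can. A call with a number of a shift or a turn outside -1 to 1 is refused whole. A call with a gripper value outside its range is refused whole. The fingers move at their own pace and stop on an object; "newtons" is the grip in N (left out, the last holds). Time passes only in rows, so rows that do not move let the fingers close. It gives the time, the measured TCP pose, the force, the opening and the grip force at its end, in the units of the state.
- r.get_obs(): the state, without advancing time (a new reading comes with each control period).
- r.read_camera(name): name is "scene" or "top" or "wrist"; returns the picture (400x640x3 uint8, red, green, blue); there is no depth.
- r.calibration(name): a dict with "camera_matrix" (3x3 intrinsics, pixels), "xyz" and "rotation" of the camera in the world. Camera axes: x right, y up, looking along -z (the intrinsics and any distortion apply to the point x, -y, -z); pixel columns grow to the right and rows downward; lengths in mm; the calibration is good to about 2 mm. A picture is of the moment at which its call begins: read the wrist's pose just before it. calibration takes no time and is no camera call; for the wrist camera it gives the pose at the moment of the call.
- r.hand_in(): hands the job in; it is judged then, once.
The state is a dict: "time_s": time; "qpos": joint angles; "joint_vel": joint speeds; "joint_torque": joint torques, N m; "ee_pos": TCP position; "tool_rot": TCP orientation; "wrist_force": force on the tool from outside, world axes, zero at the start; "torque": the same for the moment, N m; "width": finger opening in mm; "grasp_force": force on a finger pad.
Only numpy, scipy, OpenCV 4.12 (cv2) and the standard library are available. Lean on these libraries where they do the work, as an engineer would, in place of code of your own. Each camera call takes 0.05 s, during which the arm holds its last target. There are 200 camera calls.

## Working session

There is one attempt and no reset: what is moved stays moved. The work goes in short steps, Python scripts to look and compute and a tool call to move; the robot and the scene stay as the last step left them, time stands still between calls to the robot, and variables do not carry over. Pictures are saved under pics/ and viewed, at most 10 in all, crops included, and the job is handed in when it is done.

Besides the shell and the picture viewer there is one more tool, called after "Call:" in YAML: its name, and indented under it one key for each argument. drive_tool: Moves the arm, as the interface text tells. Shift numbers are shares of 0.3 m and turn numbers shares of 360 degrees, none past 1 either way. Its arguments: {"type":"object","properties":{"commands":{"type":"array","items":{"type":"array"}},"newtons":{"type":"number"}},"required":["commands"]}

```bash
mkdir -p pics; ls
cat > h.py <<'E'
import numpy as np, cv2
from rig import r
def cal(n):
    c=r.calibration(n); return {k:np.array(v,float) if k in("camera_matrix","xyz","rotation") else v for k,v in c.items()}
def R(c):
    m=c["rotation"]
    if m.shape==(3,3): return m
    from scipy.spatial.transform import Rotation
    return Rotation.from_quat(m).as_matrix()
def ray(c,px):
    d=np.linalg.inv(c["camera_matrix"])@np.array([px[0],px[1],1.])
    d=R(c)@(d*[1,-1,-1]); return c["xyz"],d/np.linalg.norm(d)
def plane(c,px,z):
    o,d=ray(c,px); return o+d*(z-o[2])/d[2]
def tri(a,b):
    (o1,d1),(o2,d2)=a,b
    A=np.stack([d1,-d2],1); s=np.linalg.lstsq(A,o2-o1,rcond=None)[0]
    p,q=o1+d1*s[0],o2+d2*s[1]; return (p+q)/2,np.linalg.norm(p-q)
def proj(c,p):
    v=R(c).T@(np.array(p,float)-c["xyz"]); v=v*[1,-1,-1]; u=c["camera_matrix"]@v; return u[:2]/u[2]
def snap(n,f):
    c=cal(n); im=np.array(r.read_camera(n)); cv2.imwrite("pics/"+f+".png",im[:,:,::-1]); return c,im
E
python3 - <<'E'
from h import *
for n in("scene","top"):
    c,im=snap(n,n+"0"); print(n,r.calibration(n))
print(r.get_obs())
E
```

```text
pics
scene {'camera_matrix': array([[497.61080789,   0.        , 319.51719569],
       [  0.        , 497.61080789, 195.18472005],
       [  0.        ,   0.        ,   1.        ]]), 'xyz': array([1174.67196477, -626.2068875 , 1135.06113004]), 'rotation': array([0.3283904 , 0.13198068, 0.36699725, 0.86026383])}
top {'camera_matrix': array([[363.50316002,   0.        , 322.60984087],
       [  0.        , 363.50316002, 201.77991489],
       [  0.        ,   0.        ,   1.        ]]), 'xyz': array([ 4.75259574e+02, -3.52465926e-01,  1.09860472e+03]), 'rotation': array([ 0.02672655, -0.03860351, -0.70315389,  0.70948578])}
{'time_s': 0.1, 'qpos': array([-1.32541905e+00,  3.53583497e-01,  1.63405443e+00, -7.70443200e-06,
        1.15520932e+00, -2.36138383e-03]), 'joint_vel': array([-0.00042463, -0.00106353, -0.00034501,  0.00190649, -0.00046294,
        0.00220202]), 'joint_torque': array([-3.34638671e-04, -5.94904447e+01, -3.34929121e+01,  6.99961209e-02,
        1.84009125e-02, -3.93414052e-05]), 'ee_pos': array([ 153.16962405, -605.47781796,  213.93817739]), 'tool_rot': array([ 9.92337611e-01,  1.23554328e-01, -7.95310486e-05, -6.22241090e-04]), 'wrist_force': array([ 0.56013783, -0.11301701, -0.89380801]), 'torque': array([-0.01646387,  0.0570701 , -0.02646616]), 'grasp_force': 0.0, 'width': 91.8625380743628}
```

View pics/scene0.png

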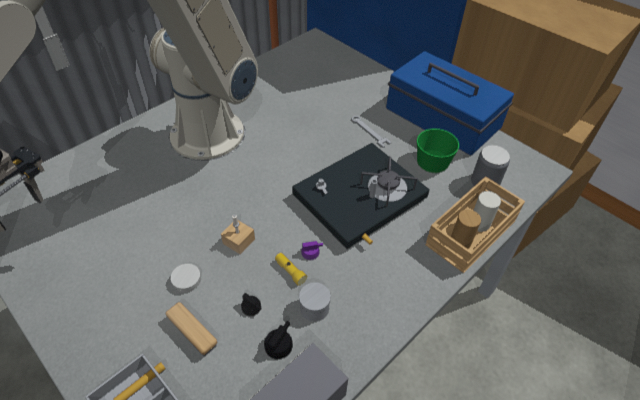

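View pics/top0.png

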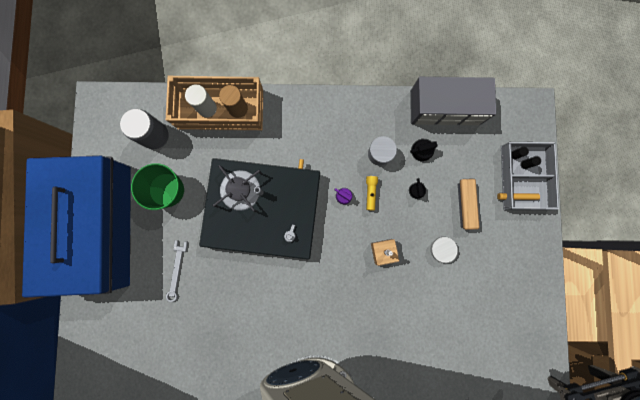

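The choices for "knob" in the top view are purple (344,196), small black (418,190), large black (424,150) and black bits in the tray (525,160). I choose the small black one at (418,190), which is (251,304) in the scene view. The rod in its block is at (388,254), the stove shaft at (291,234) and the tube at about (256,188).

Run:
```python
from h import *
t=cv2.imread("pics/top0.png"); s=cv2.imread("pics/scene0.png")
def cr(im,x,y,w,k): return cv2.resize(im[y:y+w,x:x+w],(k,k),interpolation=cv2.INTER_CUBIC)
# each tile 260px; source w
row1=np.hstack([cr(t,398,170,40,260),cr(t,368,234,40,260),cr(t,225,165,80,260)])
row2=np.hstack([cr(s,231,284,40,260),cr(s,216,210,52,260),cr(s,310,130,104,260)])
cv2.imwrite("pics/c1.png",np.vstack([row1,row2]))
```

```text
(no output)
```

View pics/c1.png

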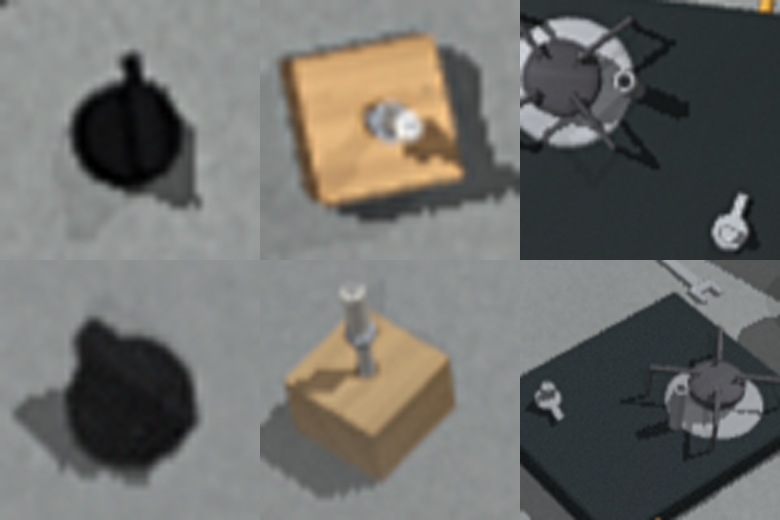

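The tiles show the following:
- **Knob:** small and black, with its nose up in the top view, at top (417.7,190.3) and scene (251.3,305.5).
- **Rod tip:** top (391,253), scene (234.4,216).
- **Tube ring:** top (257,189.6), scene (375,181).
- **Shaft:** top (289.6,237), tongue towards (293.3,226.5).

Run:
```python
from h import *
T=cal("top");S=cal("scene")
for n,a,b in[("knob",(417.7,190.3),(251.3,305.5)),("rodtop",(391.1,252.8),(234.4,216)),("tube",(257,189.6),(375.2,180.8)),("shaft",(289.6,237.3),(320,181.2))]:
    print(n,*[np.round(v,1) for v in tri(ray(T,a),ray(S,b))])
print(plane(T,(417.7,188),40),plane(T,(418,179.5),30), plane(T,(289.6,237.3),80),plane(T,(293.3,226.5),60))
# stove top corners (z=50) from the dark mask
im=cv2.imread("pics/top0.png")[140:280,180:340]
m=(im.max(2)<62).astype(np.uint8); m=cv2.morphologyEx(m,cv2.MORPH_OPEN,np.ones((5,5)))
c=max(cv2.findContours(m,0,2)[0],key=cv2.contourArea); b=cv2.boxPoints(cv2.minAreaRect(c))+[180,140]
P=np.array([plane(T,q,50) for q in b]);print(P, P.mean(0),np.linalg.norm(np.diff(P,axis=0),axis=1))
w=cal("wrist");o=r.get_obs()
from scipy.spatial.transform import Rotation as Ro
Rt=Ro.from_quat(o["tool_rot"]).as_matrix();print("cam in tool",Rt.T@(w["xyz"]-o["ee_pos"]),Rt.T@R(w),w["camera_matrix"])
print("tool\n",Rt)
```

```text
knob [ 616.  -306.1    4.8] 4.1
rodtop [ 431.3 -201.7  110.2] 3.5
tube [600.8 165.4 107.7] 5.6
shaft [470.7  76.   71. ] 3.6
[ 617.01306249 -297.84935057   40.        ] [ 643.92266341 -301.96937748   30.        ] [469.51559065  74.03599129  80.        ] [500.09732369  65.48039362  60.        ]
[[438.40463277 333.03441709  50.        ]
 [699.47166064 312.54922319  50.        ]
 [664.69602142 -10.2981458   50.        ]
 [403.93440315  17.68966415  50.        ]] [551.62667949 163.24378966  50.        ] [261.86950226 324.7149038  262.25929738]
cam in tool [  80.99387563    0.63169861 -168.65506705] [[-4.58721961e-04  9.58207758e-01  2.86072863e-01]
 [ 9.99999820e-01  5.49956707e-04 -2.38578744e-04]
 [-3.85935694e-04  2.86072702e-01 -9.58207838e-01]] [[300.66278753   0.         317.48365693]
 [  0.         300.66278753 201.63160051]
 [  0.           0.           1.        ]]
tool
 [[ 9.69468644e-01  2.45215114e-01 -3.11604461e-04]
 [ 2.45215312e-01 -9.69467882e-01  1.21529366e-03]
 [-4.08214254e-06 -1.25459928e-03 -9.99999213e-01]]
```

Call:
drive_tool:
  commands:
    - [[0.088, -0.077, 0], [0, 0, 0], 91]
    - [[0.088, -0.077, 0], [0, 0, 0], 91]
    - [[0.088, -0.077, 0], [0, 0, 0], 91]
    - [[0.088, -0.077, 0], [0, 0, 0], 91]
    - [[0.088, -0.077, 0], [0, 0, 0], 91]
    - [[0.088, -0.077, 0], [0, 0, 0], 91]
    - [[0.088, -0.077, 0], [0, 0, 0], 91]
    - [[0.088, -0.077, 0], [0, 0, 0], 91]

```text
time_s: 0.77
ee_pos: [313.2, -373.3, 214.4]
tool_rot: [0.992, 0.123, -0.0, -0.0]
wrist_force: [0.5, 0.0, 0.4]
width: 91.0
grasp_force: 0.0
```

Call:
drive_tool:
  commands:
    - [[0.088, -0.077, 0], [0, 0, 0], 91]
    - [[0.088, -0.077, 0], [0, 0, 0], 91]
    - [[0.088, -0.077, 0], [0, 0, 0], 91]
    - [[0.088, -0.077, 0], [0, 0, 0], 91]
    - [[0.088, -0.077, 0], [0, 0, 0], 91]
    - [[0, 0, 0], [0, 0, 0.0197], 91]
    - [[0, 0, 0], [0, 0, 0.0197], 60]
    - [[0, 0, 0], [0, 0, 0], 60]

```text
time_s: 1.43
ee_pos: [412.6, -229.8, 214.4]
tool_rot: [1.0, -0.002, -0.0, -0.0]
wrist_force: [0.5, -0.4, 0.7]
width: 79.7
grasp_force: 0.0
```

Run:
```python
from h import *
import pickle
c,im=snap("wrist","w1"); pickle.dump(c,open("w1.p","wb"))
print(proj(c,(431,-202,112)),proj(c,(431,-202,45)),r.get_obs()["ee_pos"])
```

```text
[286.60211393 182.83859523] [292.3839121  169.48888875] [ 412.32984449 -230.19025215  214.36340534]
```

View pics/w1.png

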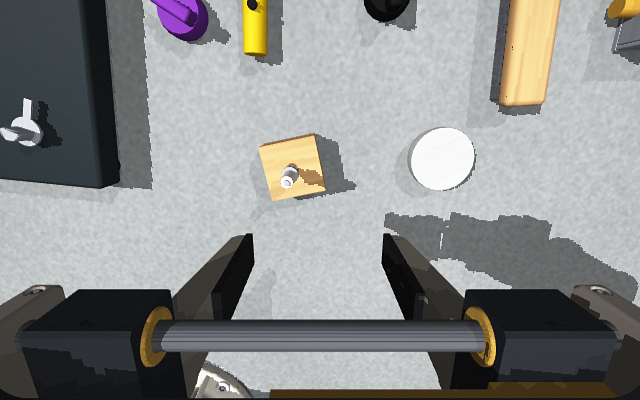

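The rod head is at (288,182) in the wrist view, entering the beech block at about (292,171).

Call:
drive_tool:
  commands:
    - [[0.016, -0.023, 0.04], [0, 0, 0], 50]
    - [[0.016, -0.023, 0.04], [0, 0, 0], 50]
    - [[0.016, -0.023, 0.04], [0, 0, 0], 50]
    - [[0.016, -0.023, 0.04], [0, 0, 0], 50]
    - [[0, 0, 0], [0, 0, 0], 50]
    - [[0, 0, 0], [0, 0, 0], 50]
    - [[0, 0, 0], [0, 0, 0], 50]

```text
time_s: 2.07
ee_pos: [431.5, -203.6, 167.1]
tool_rot: [1.0, 0.001, 0.0, 0.0]
wrist_force: [0.9, -0.4, -0.5]
width: 50.1
grasp_force: 0.0
```

Run:
```python
from h import *
import pickle
c,im=snap("wrist","w2"); pickle.dump(c,open("w2.p","wb"))
print(proj(c,(431,-202,112)),r.get_obs()["ee_pos"],r.get_obs()["width"])
u,v=map(int,proj(c,(431,-202,100)))
a=cv2.resize(im[v-60:v+60,u-75:u+75,::-1],(600,480),interpolation=cv2.INTER_CUBIC)
i1=cv2.imread("pics/w1.png")[155:205,265:315]
a=np.hstack([a,np.vstack([cv2.resize(i1,(200,200),interpolation=cv2.INTER_CUBIC),np.zeros((280,200,3),np.uint8)])])
cv2.imwrite("pics/c2.png",a);print(u-75,v-60)
```

```text
[314.6506345  219.63900405] [ 431.61768646 -203.68122516  167.26447509] 49.76702442330284
239 154
```

View pics/c2.png

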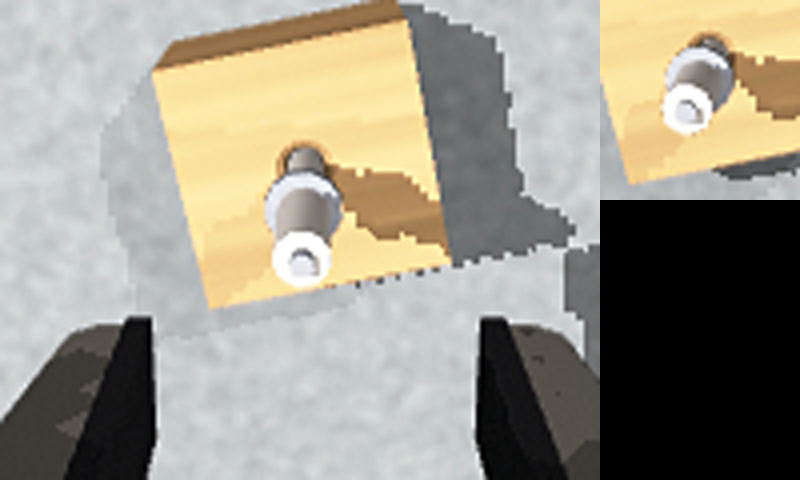

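The head's top centre is at (314.3,218.5) in w2 and (286.8,182.0) in w1.

Run:
```python
from h import *
import pickle
a,b=[pickle.load(open(f,"rb")) for f in("w1.p","w2.p")]
print(tri(ray(a,(286.8,182)),ray(b,(314.3,218.5))),plane(b,(314.3,218.5),112),plane(b,(315.5,194),45))
```

```text
(array([ 431.09745625, -201.81326885,  109.35817958]), np.float64(0.29035204448893376)) [ 431.95536688 -201.72443618  112.        ] [ 433.84705768 -202.30035308   45.        ]
```

Call:
drive_tool:
  commands:
    - [[0, -0.003, 0.045], [0, 0, 0], 50]
    - [[0, -0.003, 0.045], [0, 0, 0], 50]
    - [[0, 0, 0.045], [0, 0, 0], 50]
    - [[0, 0, 0], [0, 0, 0], 50]

```text
time_s: 2.45
ee_pos: [430.4, -201.2, 124.9]
tool_rot: [1.0, 0.0, -0.001, -0.0]
wrist_force: [0.6, -0.1, -0.1]
width: 50.1
grasp_force: 0.0
```

Call:
drive_tool:
  commands:
    - [[0.002, 0.002, 0.044], [0, 0, 0], 50]
    - [[0.002, 0, 0.044], [0, 0, 0], 50]
    - [[0, 0, 0.044], [0, 0, 0], 50]
    - [[0, 0, 0], [0, 0, 0], 12]
    - [[0, 0, 0], [0, 0, 0], 5]
    - [[0, 0, 0], [0, 0, 0], 5]
    - [[0, 0, 0], [0, 0, 0], 5]
    - [[0, 0, 0], [0, 0, 0], 5]
  newtons: 25

```text
time_s: 3.12
ee_pos: [433.3, -202.1, 87.4]
tool_rot: [1.0, 0.0, 0.001, 0.0]
wrist_force: [-0.8, 0.3, 0.1]
width: 18.8
grasp_force: 0.0
```

Call:
drive_tool:
  commands:
    - [[0, 0, 0], [0, 0, 0], 5]
    - [[0, 0, 0], [0, 0, 0], 5]
    - [[0, 0, 0], [0, 0, 0], 5]

```text
time_s: 3.37
ee_pos: [433.1, -202.0, 86.9]
tool_rot: [1.0, 0.0, 0.0, 0.0]
wrist_force: [-0.4, 0.6, 3.9]
width: 11.1
grasp_force: 25.0
```

Call:
drive_tool:
  commands:
    - [[0, 0, -0.04], [0, 0, 0], 5]
    - [[0, 0, -0.08], [0, 0, 0], 5]
    - [[0, 0, -0.11], [0, 0, 0], 5]
    - [[0, 0, -0.11], [0, 0, 0], 5]
    - [[0, 0, -0.11], [0, 0, 0], 5]
    - [[0.02, -0.06, -0.01], [0, 0, 0], 5]
    - [[0.04, -0.1, 0], [0, 0, 0], 5]
    - [[0.04, -0.1, 0], [0, 0, 0], 5]

```text
time_s: 4.03
ee_pos: [463.1, -123.5, 225.5]
tool_rot: [1.0, -0.001, 0.001, 0.0]
wrist_force: [0.8, 0.2, -0.5]
width: 11.2
grasp_force: 25.0
```

Call:
drive_tool:
  commands:
    - [[0.04, -0.1, 0], [0, 0, 0], 5]
    - [[0.04, -0.1, 0], [0, 0, 0], 5]
    - [[0.04, -0.1, 0], [0, 0, 0], 5]
    - [[0.04, -0.1, 0], [0, 0, 0], 5]
    - [[0.04, -0.1, 0], [0, 0, 0], 5]
    - [[0.04, -0.1, 0], [0, 0, 0], 5]
    - [[0.04, -0.1, 0], [0, 0, 0], 5]
    - [[0, 0, 0], [0, 0, 0], 5]

```text
time_s: 4.7
ee_pos: [548.3, 90.7, 224.4]
tool_rot: [1.0, 0.001, 0.001, -0.001]
wrist_force: [-0.6, 0.1, -0.7]
width: 11.3
grasp_force: 25.0
```

Call:
drive_tool:
  commands:
    - [[0.05, -0.03, 0], [0, 0, 0], 5]
    - [[0, 0, 0], [0, 0, 0], 5]
    - [[0, 0, 0], [0, 0, 0], 5]

```text
time_s: 4.95
ee_pos: [561.4, 95.0, 224.1]
tool_rot: [1.0, 0.0, -0.0, 0.0]
wrist_force: [-0.6, 0.3, 0.3]
width: 11.3
grasp_force: 25.0
```

Run:
```python
from h import *
import pickle
c,im=snap("wrist","w3"); pickle.dump(c,open("w3.p","wb"))
print(proj(c,(599,164.5,112)),proj(c,(471,75,80)),r.get_obs()["ee_pos"],r.get_obs()["width"])
```

```text
[242.5103544  160.34971235] [334.09838783 266.12761284] [560.9872485   94.65370584 224.12244321] 11.659260289334602
```

View pics/w3.png

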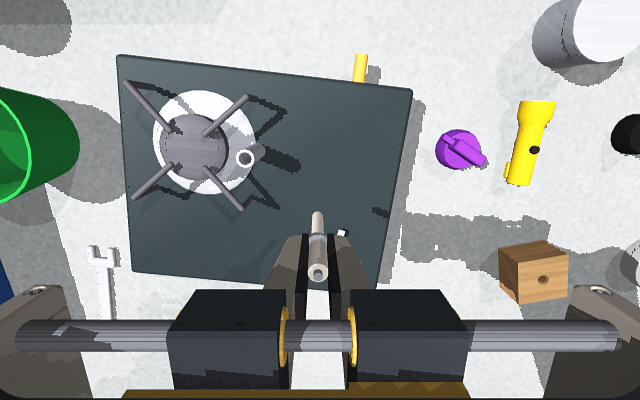

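The tube ring is at about (245,158.5), the held rod's tip is at (318,215), and the rod is held straight.

Call:
drive_tool:
  commands:
    - [[0.06, -0.04, 0], [0, 0, 0], 5]
    - [[0.065, -0.045, 0], [0, 0, 0], 5]
    - [[0, 0, 0], [0, 0, 0], 5]
    - [[0, 0, 0], [0, 0, 0], 5]

```text
time_s: 5.33
ee_pos: [598.9, 120.1, 224.2]
tool_rot: [1.0, 0.0, -0.0, 0.0]
wrist_force: [-0.8, 0.4, -0.2]
width: 11.0
grasp_force: 25.0
```

Run:
```python
from h import *
import pickle
c2,im2=snap("wrist","w4"); pickle.dump(c2,open("w4.p","wb"))
c1=pickle.load(open("w3.p","rb"));im1=cv2.imread("pics/w3.png")[:,:,::-1]
out=[];tiles=[]
for c,im in((c1,im1),(c2,im2)):
    u,v=np.round(proj(c,(600,165.5,112))).astype(int); k=im[v-20:v+20,u-20:u+20]
    tiles.append(cv2.resize(np.ascontiguousarray(k[:,:,::-1]),(390,390),interpolation=cv2.INTER_NEAREST))
    g=cv2.cvtColor(np.ascontiguousarray(k),cv2.COLOR_RGB2GRAY)
    print(u-20,v-20)
    m=(g>195).astype(np.uint8)
    for q in cv2.findContours(m,cv2.RETR_CCOMP,cv2.CHAIN_APPROX_NONE)[0]:
        if 15<cv2.contourArea(q)<900:
            (x,y),(a,b),t=cv2.fitEllipse(q) if len(q)>5 else ((0,0),(0,0),0)
            print(cv2.contourArea(q),x+u-20,y+v-20,a,b)
cv2.imwrite("pics/c3.png",np.hstack(tiles)); o=r.get_obs();print(o["ee_pos"],o["tool_rot"])
```

```text
221 139
248.0 244.4919719696045 158.1752643585205 17.364076614379883 18.31928253173828
144.5 244.60507011413574 158.21041297912598 13.200368881225586 14.145416259765625
250 178
68.5 257.4464445114136 212.7868881225586 5.544377326965332 20.080751419067383
214.0 272.98743629455566 196.44998359680176 15.967379570007324 17.221921920776367
127.5 272.87337493896484 196.5124969482422 12.709975242614746 13.084157943725586
[598.24972241 119.87720847 224.14694565] [ 9.99999752e-01 -4.62236299e-05 -6.61417367e-04  2.37253789e-04]
```

View pics/c3.png

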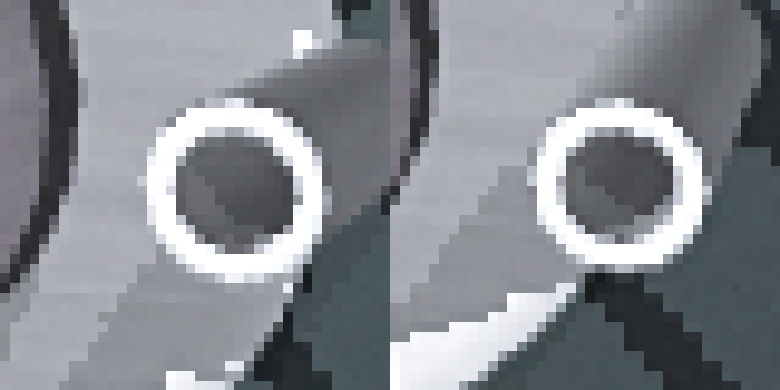

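The ring is clean in both views, at (244.5,158.2) and (272.9,196.5).

Run:
```python
from h import *
import pickle
a,b=[pickle.load(open(f,"rb")) for f in("w3.p","w4.p")]
p,q=(244.55,158.2),(272.93,196.5)
print(tri(ray(a,p),ray(b,q)),plane(a,p,112),plane(b,q,112))
t=np.array([598.2,119.9,224.1])
print("tip",proj(b,t-[0,0,72]),proj(b,t-[0,0,12]))
im=cv2.imread("pics/w4.png"); g=cv2.cvtColor(im,cv2.COLOR_BGR2GRAY)
u,v=map(int,proj(b,t-[0,0,72])); print(u,v)
cv2.imwrite("pics/c4.png",cv2.resize(im[v-40:v+80,u-60:u+60],(600,600),interpolation=cv2.INTER_NEAREST))
```

```text
(array([600.67077762, 163.01027733, 109.67161966]), np.float64(0.0116531977465458)) [601.01320994 162.45234458 112.        ] [601.32781282 162.64871658 112.        ]
tip [316.98249348 212.85994129] [316.91078863 242.45002843]
316 212
```

View pics/c4.png

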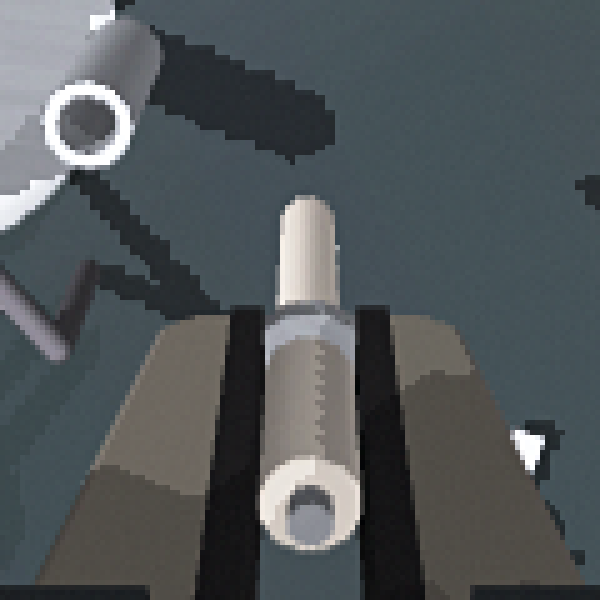

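Call:
drive_tool:
  commands:
    - [[0.007, -0.07, 0], [0, 0, 0], 5]
    - [[0.006, -0.073, 0], [0, 0, 0], 5]
    - [[0, 0, 0.07], [0, 0, 0], 5]
    - [[0, 0, 0], [0, 0, 0], 5]
    - [[0, 0, 0], [0, 0, 0], 5]
    - [[0, 0, 0], [0, 0, 0], 5]

```text
time_s: 5.88
ee_pos: [602.6, 162.7, 203.9]
tool_rot: [1.0, -0.0, -0.0, 0.0]
wrist_force: [0.7, 0.7, -0.9]
width: 10.8
grasp_force: 25.0
```

Run:
```python
from h import *
c,im=snap("wrist","w5")
for i in range(3):
    o=r.get_obs();print(o["ee_pos"],o["tool_rot"],o["wrist_force"])
t=o["ee_pos"]; b=c
print("tip",proj(b,t-[0,0,72]+[-1.4,-.5,0]),"tube",proj(b,(601.1,162.6,112)))
u,v=map(int,proj(b,t-[0,0,72])); print(u-50,v-70)
cv2.imwrite("pics/c5.png",cv2.resize(im[v-70:v+30,u-50:u+50,::-1],(600,600),interpolation=cv2.INTER_NEAREST))
```

```text
[602.97723867 162.77873433 204.29532357] [ 9.99999946e-01 -2.63565694e-04  1.90758031e-04  4.79680446e-05] [ 0.36835647 -0.28650563 -0.37601481]
[602.97723867 162.77873433 204.29532357] [ 9.99999946e-01 -2.63565694e-04  1.90758031e-04  4.79680446e-05] [ 0.36835647 -0.28650563 -0.37601481]
[602.97723867 162.77873433 204.29532357] [ 9.99999946e-01 -2.63565694e-04  1.90758031e-04  4.79680446e-05] [ 0.36835647 -0.28650563 -0.37601481]
tip [317.14281379 213.38728328] tube [316.79436169 206.65336931]
266 141
```

View pics/c5.png

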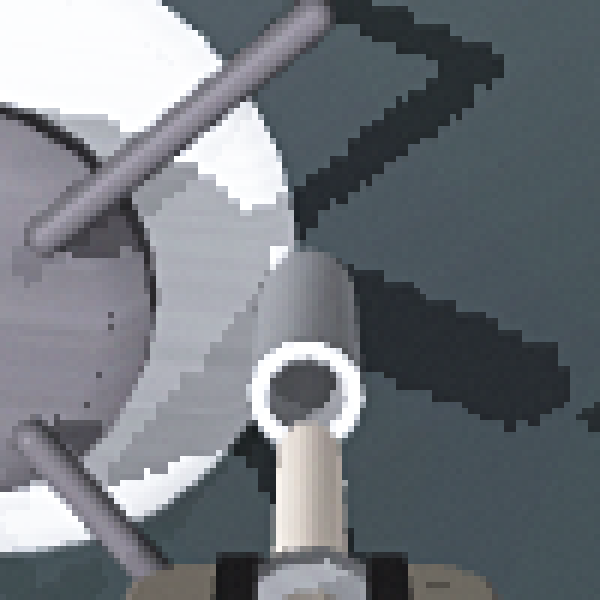

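The ring is at (317.2,206.8) and the rod tip is centred on it in columns. I'm descending.

Call:
drive_tool:
  commands:
    - [[0.001, 0, 0.035], [0, 0, 0], 5]
    - [[0, 0, 0.035], [0, 0, 0], 5]
    - [[0, 0, 0.03], [0, 0, 0], 5]
    - [[0, 0, 0], [0, 0, 0], 5]
    - [[0, 0, 0], [0, 0, 0], 5]

```text
time_s: 6.35
ee_pos: [602.7, 163.4, 172.3]
tool_rot: [1.0, 0.0, -0.001, 0.0]
wrist_force: [-0.7, -0.3, -0.2]
width: 11.2
grasp_force: 25.0
```

Call:
drive_tool:
  commands:
    - [[0, 0, 0.04], [0, 0, 0], 5]
    - [[0, 0, 0.04], [0, 0, 0], 5]
    - [[0, 0, 0.04], [0, 0, 0], 5]
    - [[0, 0, 0.025], [0, 0, 0], 5]
    - [[0, 0, 0], [0, 0, 0], 5]
    - [[0, 0, 0], [0, 0, 0], 5]

```text
time_s: 6.85
ee_pos: [603.0, 163.6, 129.1]
tool_rot: [1.0, 0.0, -0.001, 0.0]
wrist_force: [0.6, -0.3, 2.0]
width: 11.0
grasp_force: 25.0
```

Call:
drive_tool:
  commands:
    - [[0, 0, 0.01], [0, 0, 0], 5]
    - [[0, 0, 0.005], [0, 0, 0], 5]
    - [[0, 0, 0.005], [0, 0, 0], 5]
    - [[0, 0, 0], [0, 0, 0], 5]
    - [[0, 0, 0], [0, 0, 0], 5]

```text
time_s: 7.27
ee_pos: [603.6, 163.7, 124.3]
tool_rot: [1.0, 0.0, 0.0, -0.0]
wrist_force: [-0.0, -0.0, 0.1]
width: 10.8
grasp_force: 25.0
```

Call:
drive_tool:
  commands:
    - [[0, 0, 0.004], [0, 0, 0], 5]
    - [[0, 0, 0.004], [0, 0, 0], 5]
    - [[0, 0, 0], [0, 0, 0], 5]
    - [[0, 0, 0], [0, 0, 0], 5]

```text
time_s: 7.6
ee_pos: [604.0, 163.8, 124.0]
tool_rot: [1.0, 0.0, 0.001, -0.0]
wrist_force: [-4.1, -0.6, 18.5]
width: 11.3
grasp_force: 25.0
```

Call:
drive_tool:
  commands:
    - [[0, 0, -0.004], [0, 0, 0], 30]
    - [[0, 0, 0], [0, 0, 0], 30]
    - [[0, 0, 0], [0, 0, 0], 30]
    - [[0, 0, -0.02], [0, 0, 0], 30]
    - [[0, 0, -0.06], [0, 0, 0], 30]
    - [[0, 0, -0.1], [0, 0, 0], 30]
    - [[0, 0, -0.1], [0, 0, 0], 30]
    - [[0, 0.02, -0.06], [0, 0, 0], 60]

```text
time_s: 8.27
ee_pos: [604.3, 158.5, 227.9]
tool_rot: [1.0, 0.0, 0.001, -0.001]
wrist_force: [0.8, 0.7, 0.3]
width: 34.7
grasp_force: 0.0
```

Call:
drive_tool:
  commands:
    - [[0, 0.04, 0], [0, 0, 0], 60]
    - [[0, 0, 0], [0, 0, 0], 60]
    - [[0, 0, 0], [0, 0, 0], 60]

```text
time_s: 8.52
ee_pos: [602.7, 144.9, 223.8]
tool_rot: [1.0, -0.0, -0.001, 0.0]
wrist_force: [0.1, 0.4, -0.5]
width: 54.7
grasp_force: 0.0
```

Run:
```python
from h import *
import pickle
c,im=snap("wrist","w6"); pickle.dump(c,open("w6.p","wb"))
# collar/head: predicted pixels
for z in(112,117,149): print(z,proj(c,(601.1,162.6,z)))
u,v=map(int,proj(c,(601.1,162.6,149)))
g=cv2.cvtColor(np.ascontiguousarray(im),cv2.COLOR_RGB2GRAY)
m=np.zeros_like(g);m[v-25:v+25,u-25:u+25]=(g>200)[v-25:v+25,u-25:u+25]
for q in cv2.findContours(m,cv2.RETR_EXTERNAL,cv2.CHAIN_APPROX_NONE)[0]:
    if cv2.contourArea(q)>20: print(cv2.contourArea(q),cv2.boundingRect(q),np.round(cv2.minEnclosingCircle(q)[0],1))
print(r.get_obs()["ee_pos"])
```

```text
112 [298.59411608 200.56887781]
117 [298.2837844  202.05330286]
149 [296.02369388 212.86410724]
62.0 (271, 211, 17, 11) [279. 215.]
218.0 (288, 193, 19, 26) [297.  205.5]
[602.49148689 145.2279665  223.34751128]
```

The rod blob spans rows 193–219, which matches a seated collar and head. Next I take the shaft views on the way to the knob.

Call:
drive_tool:
  commands:
    - [[-0.1, 0.05, 0], [0, 0, 0], 80]
    - [[-0.1, 0.05, 0], [0, 0, 0], 80]
    - [[-0.1, 0.05, 0], [0, 0, 0], 80]
    - [[-0.1, 0.05, 0], [0, 0, 0], 80]
    - [[-0.1, 0.05, 0], [0, 0, 0], 80]
    - [[0, 0, 0], [0, 0, 0], 80]
    - [[0, 0, 0], [0, 0, 0], 80]

```text
time_s: 9.15
ee_pos: [452.0, 70.3, 224.0]
tool_rot: [1.0, -0.0, -0.001, 0.0]
wrist_force: [0.9, -0.3, 0.4]
width: 79.8
grasp_force: 0.0
```

Run:
```python
from h import *
import pickle
c,im=snap("wrist","sA"); pickle.dump(c,open("sA.p","wb"));print(proj(c,(471.5,75.5,80)),proj(c,(501,68,60)),r.get_obs()["ee_pos"])
```

```text
[311.87366848 172.61325083] [318.89680354 142.36032929] [453.4188808   70.75448246 224.36649991]
```

Call:
drive_tool:
  commands:
    - [[-0.06, 0.08, 0], [0, 0, 0], 80]
    - [[-0.06, 0.08, 0], [0, 0, 0], 80]
    - [[0, 0.02, 0], [0, 0, 0], 80]
    - [[0, 0, 0], [0, 0, 0], 80]
    - [[0, 0, 0], [0, 0, 0], 80]

```text
time_s: 9.62
ee_pos: [418.9, 17.0, 224.8]
tool_rot: [1.0, -0.0, 0.0, -0.0]
wrist_force: [0.3, 0.4, 0.8]
width: 79.9
grasp_force: 0.0
```

Run:
```python
from h import *
import pickle
c,im=snap("wrist","sB"); pickle.dump(c,open("sB.p","wb"));print(proj(c,(471.5,75.5,80)),proj(c,(501,68,60)),r.get_obs()["ee_pos"])
```

```text
[259.7612774  141.05042772] [268.72828535 111.08908675] [418.8042776   17.21552295 224.78258782]
```

Call:
drive_tool:
  commands:
    - [[0.055, 0.088, 0], [0, 0, 0], 80]
    - [[0.055, 0.088, 0], [0, 0, 0], 80]
    - [[0.055, 0.088, 0], [0, 0, 0], 80]
    - [[0.055, 0.088, 0], [0, 0, 0], 80]
    - [[0.055, 0.088, 0], [0, 0, 0], 80]
    - [[0.055, 0.088, 0], [0, 0, 0], 80]
    - [[0.055, 0.088, 0], [0, 0, 0], 80]
    - [[0.055, 0.088, 0], [0, 0, 0], 80]

```text
time_s: 10.33
ee_pos: [551.5, -195.2, 224.2]
tool_rot: [1.0, 0.0, 0.0, -0.0]
wrist_force: [0.0, 0.2, 0.3]
width: 79.9
grasp_force: 0.0
```

Call:
drive_tool:
  commands:
    - [[0.055, 0.088, 0], [0, 0, 0], 60]
    - [[0.055, 0.088, 0], [0, 0, 0], 60]
    - [[0, 0, 0.08], [0, 0, 0], 60]
    - [[0, 0, 0], [0, 0, 0], 60]
    - [[0, 0, 0], [0, 0, 0], 60]

```text
time_s: 10.75
ee_pos: [582.1, -246.2, 198.9]
tool_rot: [1.0, 0.0, -0.002, -0.001]
wrist_force: [0.2, -0.3, 0.1]
width: 60.0
grasp_force: 0.0
```

Run:
```python
from h import *
import pickle
c,im=snap("wrist","kA"); pickle.dump(c,open("kA.p","wb"));print(proj(c,(616,-300,44)),proj(c,(644,-302,30)),r.get_obs()["ee_pos"])
```

```text
[367.16811729 157.26395806] [368.21800148 129.74320938] [ 582.51472615 -246.20017121  200.16250223]
```

Call:
drive_tool:
  commands:
    - [[0.06, 0.1, 0], [0, 0, 0], 60]
    - [[0.06, 0.1, 0], [0, 0, 0], 60]
    - [[0, 0, 0], [0, 0, 0], 60]
    - [[0, 0, 0], [0, 0, 0], 60]

```text
time_s: 11.13
ee_pos: [619.4, -307.5, 201.6]
tool_rot: [1.0, -0.0, 0.001, 0.0]
wrist_force: [-0.5, 0.7, -0.5]
width: 59.8
grasp_force: 0.0
```

Run:
```python
from h import *
import pickle
c,im=snap("wrist","kB"); pickle.dump(c,open("kB.p","wb"));print(proj(c,(616,-300,44)),proj(c,(644,-302,30)),r.get_obs()["ee_pos"])
ts=[]
for f,p,w in(("sA",(480,73,75),32),("sB",(480,73,75),32),("kA",(622,-300,30),50),("kB",(622,-300,30),50)):
    c=pickle.load(open(f+".p","rb"));i=cv2.imread(f"pics/{f}.png");u,v=np.round(proj(c,p)).astype(int)
    print(f,u-w,v-w); k=i[max(v-w,0):v+w,max(u-w,0):u+w]
    if f[0]=="k": k=np.clip((k/255.)**.5*255,0,255).astype(np.uint8)
    ts.append(cv2.resize(k,(300,300),interpolation=cv2.INTER_CUBIC))
cv2.imwrite("pics/c6.png",np.vstack([np.hstack(ts[:2]),np.hstack(ts[2:])]))
```

```text
[310.10072067 190.78447515] [311.95001704 163.87596162] [ 618.66983409 -306.61738671  201.41275062]
sA 282 132
sB 231 100
kA 315 100
kB 260 133
```

View pics/c6.png

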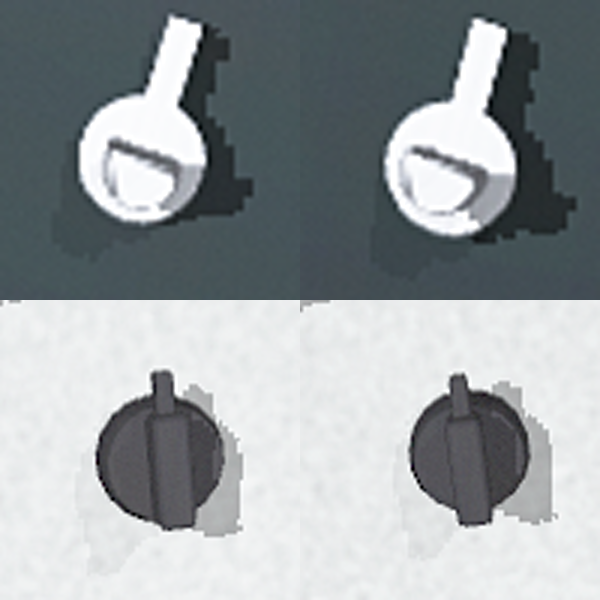

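The lower tiles confirm the black knob, with its bar and nose pointing up (slightly left) in the image. The upper tiles show the D-shaft with its tongue and flat towards the upper right. I turn these pixels into lines next.

Run:
```python
from h import *
import pickle
C={f:pickle.load(open(f+".p","rb")) for f in("sA","sB","kA","kB")}
O=dict(sA=(282,132,0,0,300/64),sB=(231,100,300,0,300/64),kA=(315,100,0,300,3),kB=(260,133,300,300,3))
def P(f,x,y): a,b,tx,ty,s=O[f]; return ((x-tx)/s+a-.5,(y-ty)/s+b-.5)
def yaw(f,p,q,z):
    d=plane(C[f],P(f,*q),z)-plane(C[f],P(f,*p),z); return np.degrees(np.arctan2(d[1],d[0])),np.linalg.norm(d)
print("tongue",yaw("sA",(145,95),(170,15),58),yaw("sA",(178,103),(202,22),58),yaw("sB",(455,105),(474,18),58),yaw("sB",(487,112),(507,32),58))
print("flat dir",yaw("sA",(197,163),(112,141),78),yaw("sB",(486,173),(408,149),78))
def T(n,f,g,p,q): print(n,*[np.round(v,1) for v in tri(ray(C[f],P(f,*p)),ray(C[g],P(g,*q)))])
T("tongue tip","sA","sB",(186,19),(490.5,25)); T("disc","sA","sB",(143,158),(450,168)); T("D low edge","sA","sB",(140,208),(438,213))
print("bar",yaw("kA",(177.5,526),(167,415.5),44),yaw("kB",(475.5,522),(465,418),44))
T("bar+","kA","kB",(167,415.5),(465,418));T("bar-","kA","kB",(177.5,526),(475.5,522));T("nose","kA","kB",(161.5,372),(457,375))
for f,p in(("kA",(172.5,470.5)),("kB",(470.3,470))): print(plane(C[f],P(f,*p),44))
for f in("kA","kB"):
    i=cv2.imread(f"pics/{f}.png");u,v=O[f][:2];k=i[v:v+100,u:u+100]
    m=(k.max(2)<50).astype(np.uint8);q=max(cv2.findContours(m,0,1)[0],key=cv2.contourArea)
    print(f,cv2.contourArea(q),np.array(cv2.boundingRect(q))+[u,v,0,0])
for f in("sA","sB"):
    i=cv2.imread(f"pics/{f}.png");u,v=O[f][:2];g=cv2.cvtColor(i[v:v+64,u:u+64],6)
    m=cv2.morphologyEx((g>125).astype(np.uint8),2,np.ones((11,11)));q=max(cv2.findContours(m,0,1)[0],key=cv2.contourArea);e=cv2.fitEllipse(q);print(f,np.add(e[0],(u,v)),e[1],plane(C[f],np.add(e[0],(u,v)),52))
    print(proj(C[f],(471.5,75.5,80)))
```

```text
tongue (np.float64(-17.755671602539287), np.float64(19.399871550773998)) (np.float64(-16.525329817169457), np.float64(19.572512618964126)) (np.float64(-15.557002489608482), np.float64(19.760308542041212)) (np.float64(-16.923530880319593), np.float64(18.371090957254488))
flat dir (np.float64(75.32649911303416), np.float64(19.70955591524749)) (np.float64(72.92638483194165), np.float64(17.569206847507377))
tongue tip [507.7  65.6  55.6] 0.6
disc [476.   75.7  61. ] 0.3
D low edge [467.2  76.2  76.6] 0.1
bar (np.float64(8.392951802485078), np.float64(39.97460392562167)) (np.float64(5.49583431053711), np.float64(40.161447221394745))
bar+ [ 634.9 -304.8   29.6] 0.4
bar- [ 595.8 -308.9   39. ] 0.2
nose [ 650.7 -302.    28. ] 0.5
[ 617.00116601 -305.14068375   44.        ]
[ 617.86235628 -306.91114462   44.        ]
kA 1430.0 [347 124  43  53]
kB 1285.0 [296 158  41  50]
sA [310.43447304 171.56489182] (12.522017478942871, 15.375323295593262) [467.18485234  77.66429847  52.        ]
[311.87366848 172.61325083]
sB [258.57108879 140.4289093 ] (12.801726341247559, 13.111621856689453) [469.65271032  82.08396787  52.        ]
[259.7612774  141.05042772]
```

Call:
drive_tool:
  commands:
    - [[-0.006, -0.002, 0.03], [0, 0, -0.0197], 45]
    - [[0, 0, 0.11], [0, 0, 0], 45]
    - [[0, 0, 0.11], [0, 0, 0], 45]
    - [[0, 0, 0.11], [0, 0, 0], 45]
    - [[0, 0, 0.1], [0, 0, 0], 45]
    - [[0, 0, 0], [0, 0, 0], 45]
    - [[0, 0, 0], [0, 0, 0], 45]

```text
time_s: 11.77
ee_pos: [615.6, -305.1, 62.4]
tool_rot: [0.998, 0.062, -0.001, -0.001]
wrist_force: [1.3, -0.1, 0.5]
width: 45.2
grasp_force: 0.0
```

Call:
drive_tool:
  commands:
    - [[0.003, 0.003, 0.05], [0, 0, 0], 45]
    - [[0, 0, 0.05], [0, 0, 0], 45]
    - [[0, 0, 0.02], [0, 0, 0], 45]
    - [[0, 0, 0], [0, 0, 0], 45]
    - [[0, 0, 0], [0, 0, 0], 45]

```text
time_s: 12.18
ee_pos: [617.5, -307.5, 26.6]
tool_rot: [0.998, 0.062, -0.0, -0.0]
wrist_force: [-0.2, -0.5, -0.3]
width: 44.9
grasp_force: 0.0
```

Call:
drive_tool:
  commands:
    - [[0, 0, 0.004], [0, 0, 0], 25]
    - [[0, 0, 0], [0, 0, 0], 8]
    - [[0, 0, 0], [0, 0, 0], 8]
    - [[0, 0, 0], [0, 0, 0], 8]
    - [[0, 0, 0], [0, 0, 0], 8]
    - [[0, 0, 0], [0, 0, 0], 8]
    - [[0, 0, 0], [0, 0, 0], 8]
  newtons: 40

```text
time_s: 12.77
ee_pos: [617.8, -307.6, 25.9]
tool_rot: [0.998, 0.062, 0.0, 0.0]
wrist_force: [0.3, 0.1, 2.2]
width: 13.5
grasp_force: 40.0
```

Call:
drive_tool:
  commands:
    - [[0, 0, -0.04], [0, 0, 0], 8]
    - [[0, 0, -0.1], [0, 0, 0], 8]
    - [[0, 0, -0.12], [0, 0, 0.0164], 8]
    - [[0, 0, -0.12], [0, 0, 0.0164], 8]
    - [[0, 0, -0.12], [0, 0, 0.0164], 8]
    - [[0, 0, -0.07], [0, 0, 0.0164], 8]
    - [[0, 0, 0], [0, 0, 0], 8]
    - [[0, 0, 0], [0, 0, 0], 8]

```text
time_s: 13.43
ee_pos: [618.3, -307.9, 198.7]
tool_rot: [0.99, -0.143, 0.002, 0.001]
wrist_force: [0.5, 0.5, -1.3]
width: 13.5
grasp_force: 40.0
```

Call:
drive_tool:
  commands:
    - [[-0.068, -0.091, 0], [0, 0, 0], 8]
    - [[-0.068, -0.091, 0], [0, 0, 0], 8]
    - [[-0.068, -0.091, 0], [0, 0, 0], 8]
    - [[-0.068, -0.091, 0], [0, 0, 0], 8]
    - [[-0.068, -0.091, 0], [0, 0, 0], 8]
    - [[-0.068, -0.091, 0], [0, 0, 0], 8]
    - [[-0.068, -0.091, 0], [0, 0, 0], 8]
    - [[-0.068, -0.091, 0], [0, 0, 0], 8]

```text
time_s: 14.1
ee_pos: [521.1, -50.3, 194.9]
tool_rot: [0.99, -0.143, -0.002, 0.0]
wrist_force: [1.2, 1.0, -0.1]
width: 13.2
grasp_force: 40.0
```

Call:
drive_tool:
  commands:
    - [[-0.068, -0.091, 0], [0, 0, 0], 8]
    - [[-0.1, -0.08, 0], [0, 0, 0], 8]
    - [[-0.1, -0.06, 0], [0, 0, 0], 8]
    - [[0, 0, 0], [0, 0, 0], 8]
    - [[0, 0, 0], [0, 0, 0], 8]

```text
time_s: 14.52
ee_pos: [463.9, 38.5, 195.4]
tool_rot: [0.99, -0.141, -0.001, 0.0]
wrist_force: [0.1, -1.0, -0.3]
width: 13.7
grasp_force: 40.0
```

Run:
```python
from h import *
import pickle
from scipy.spatial.transform import Rotation as Ro
c,im=snap("wrist","w7"); pickle.dump(c,open("w7.p","wb")); o=r.get_obs()
Rt=Ro.from_quat(o["tool_rot"]).as_matrix(); e=o["ee_pos"]; print(e,np.degrees(np.arctan2(Rt[1,0],Rt[0,0])),o["width"],o["grasp_force"])
K=lambda x,y,z:proj(c,e+Rt@np.array([x,y,25.5-z]))
print("nose",K(35,0,30),"bar+",K(20,0,44),"bar-",K(-22,0,44),"skirt edge+x",K(25,0,0),K(0,25,0),K(0,-25,0))
print("shaft",proj(c,(475.6,75.4,80)),"tongue tip",proj(c,(508.2,65.7,56)))
g=cv2.cvtColor(np.ascontiguousarray(im),cv2.COLOR_RGB2GRAY)
u,v=np.round(K(35,0,30)).astype(int)
print(v-8,u-14); print(g[v-8:v+9,u-14:u+15])
u,v=np.round(proj(c,(475.6,75.4,80))).astype(int); print(g[v-30:v+24:2,u-24:u+28:2])
```

```text
[465.19934499  37.71887561 195.75029782] -16.333594705811368 13.344910544739221 39.999688267707825
nose [317.27928777 194.88020978] bar+ [317.26265511 228.9106899 ] bar- [317.20278328 297.05295095] skirt edge+x [317.25519914 197.38831113] [353.26620898 232.08527831] [281.17558149 232.04152826]
shaft [277.30097146 197.19583021] tongue tip [279.15220808 158.87100062]
187 303
[[83 81 83 81 81 81 83 80 81 81 81 83 82 80 82 81 81 80 81 81 81 82 80 79
  81 81 83 82 82]
 [84 83 83 83 82 82 81 80 83 80 81 81 80 83 81 81 81 81 82 82 82 82 81 81
  81 80 80 81 82]
 [88 85 48 49 84 82 81 81 83 82 82 81 81 82 80 81 81 82 79 81 82 81 81 81
  81 80 82 82 80]
 [52 50 44 44 48 83 82 81 81 81 80 80 81 81 82 80 81 80 81 81 81 80 81 80
  80 81 81 82 80]
 [47 44 46 44 43 83 81 80 80 80 79 81 81 80 79 80 79 81 81 81 81 81 80 81
  79 82 80 80 80]
 [45 45 47 44 43 81 80 80 80 81 80 82 79 81 82 80 82 80 81 81 80 82 80 81
  79 81 81 79 81]
 [44 46 46 83 79 82 82 82 81 82 82 80 79 82 81 79 79 81 80 82 79 81 80 80
  81 80 82 79 80]
 [46 47 45 50 82 82 82 81 80 81 81 80 81 81 81 81 80 83 82 81 83 81 82 82
  81 8
[... 3084 characters left out ...]
67  69  70
   80  80  79  83  28  18  13  15]
 [ 79  81  79  79  81  80  81  72  71  72  74  71  72  70  73  73  71  78
   78  80  68  20  23  14  17  18]
 [ 79  79  81  81  80  80  79  72  72  73  73  73  72  72  79  79  78  79
   80  83  20  21  16  14  17  18]
 [ 79  80  79  79  80  78  79  79  72  72  72  71  72  79  79  79  79  79
   82  17  25  23  14  14  17  16]
 [ 79  81  79  79  80  78  78  79  80  73  70  72  71  80  78  77  80  81
   23  23  22  17  15  15  15  14]
 [ 80  79  77  78  77  79  78  78  80  80  80  81  78  80  79  78  82  23
   22  25  16  14  15  17  16  15]
 [ 80  80  79  79  79  78  78  79  78  79  76  79  80  79  78  77  83  25
   26  12  13  17  17  14  18  22]]
```

Run:
```python
from h import *
import pickle
from scipy.optimize import least_squares
from scipy.spatial.transform import Rotation as Ro
rays=[]
for f in("sA","sB","w7"):
    c=pickle.load(open(f+".p","rb"));g=cv2.imread(f"pics/{f}.png",0);u,v=np.round(proj(c,(476,75.5,61))).astype(int)
    k=cv2.resize(g[v-26:v+26,u-26:u+26],None,fx=4,fy=4,interpolation=cv2.INTER_LINEAR)
    m=cv2.morphologyEx((k>130).astype(np.uint8),cv2.MORPH_OPEN,cv2.getStructuringElement(2,(47,47)))
    q=max(cv2.findContours(m,0,1)[0],key=cv2.contourArea);e=cv2.fitEllipse(q)
    p=(np.array(e[0])+.5)/4-.5+[u-26,v-26]; print(f,p,np.array(e[1])/4,plane(c,p,61)); rays.append(ray(c,p))
s=least_squares(lambda x:np.concatenate([np.cross(d,x-o) for o,d in rays]),[476,75,61]);print("disc",s.x,s.cost)
# knob skirt in w7
c=pickle.load(open("w7.p","rb"));g=cv2.imread("pics/w7.png",0);o=r.get_obs();e=o["ee_pos"];Rt=Ro.from_quat(o["tool_rot"]).as_matrix()
pts=[]
for u in list(range(288,310))+list(range(326,347)):
    col=g[185:240,u].astype(int); i=np.argmax(col<33); pts.append((u,184.5+i))
T=np.array([Rt.T@(plane(c,p,e[2]-25.5)-e) for p in pts])[:,:2]
s=least_squares(lambda x:np.hypot(*(T-x).T)-25,[0,0],loss="soft_l1",f_scale=.5);print("knob centre in tool",s.x,np.round(s.fun[::4],1))
s=least_squares(lambda x:np.hypot(*(T-x[:2]).T)-x[2],[0,0,25],loss="soft_l1",f_scale=.5);print(s.x)
```

```text
sA [309.1942482  171.30952454] [13.98507309 21.29365349] [469.22352303  78.83722208  61.        ]
sB [257.87596321 140.36883354] [14.42933941 16.59743118] [470.51397284  81.10131586  61.        ]
w7 [279.45288467 183.79166603] [13.26719475 18.54019356] [484.17945359  72.71908673  61.        ]
disc [470.98705151  80.75687035  38.09623461] 76.28339199931379
knob centre in tool [-2.31504524  0.20256851] [-0.2  0.  -0.1 -0.3  0.4  0.3 -0.2  0.  -0.  -0.3  1.5]
[-1.73602612  0.17258813 24.49777983]
```

Run:
```python
from h import *
import pickle
from scipy.optimize import least_squares
rays=[]
for f in("sA","sB","w7"):
    c=pickle.load(open(f+".p","rb"));g=cv2.imread(f"pics/{f}.png",0);u,v=np.round(proj(c,(476,75.5,61))).astype(int)
    k=cv2.resize(g[v-26:v+26,u-26:u+26],None,fx=4,fy=4,interpolation=cv2.INTER_LINEAR)
    q=max(cv2.findContours((k>125).astype(np.uint8),0,1)[0],key=cv2.contourArea)
    m=cv2.drawContours(np.zeros_like(k),[q],-1,1,-1); m=cv2.morphologyEx(m,cv2.MORPH_OPEN,cv2.getStructuringElement(2,(61,61)))
    q=max(cv2.findContours(m,0,1)[0],key=cv2.contourArea);e=cv2.fitEllipse(q)
    p=(np.array(e[0])+.5)/4-.5+[u-26,v-26]; print(f,p,np.array(e[1])/4,plane(c,p,61),proj(c,(476,75.5,61))); rays.append(ray(c,p))
s=least_squares(lambda x:np.concatenate([np.cross(d,x-o) for o,d in rays]),[476,75,61]);print("disc",s.x,s.cost)
```

```text
sA [311.62785339 165.23469543] [26.56257057 27.53227615] [476.05875932  76.0724839   61.        ] [312.14354226 165.2866049 ]
sB [262.51615906 135.30723953] [27.43569183 28.76913452] [475.89811191  75.76524021  61.        ] [262.75610299 135.21079093]
w7 [279.18802643 191.72573471] [28.234478   28.91446495] [476.20646825  75.65569155  61.        ] [279.39256397 191.86917142]
disc [475.72915097  76.11050467  58.89379982] 0.0019420940392193605
```

The disc centre is (476.0,75.9), consistent across three views. The knob sits about 1.8 mm behind the tool axis.

Call:
drive_tool:
  commands:
    - [[0.004, -0.066, 0], [0, 0, 0], 8]
    - [[0.003, -0.066, 0], [0, 0, 0], 8]
    - [[0, 0, 0.07], [0, 0, 0], 8]
    - [[0, 0, 0.09], [0, 0, 0], 8]
    - [[0, 0, 0.09], [0, 0, 0], 8]
    - [[0, 0, 0.02], [0, 0, 0], 8]
    - [[0, 0, 0], [0, 0, 0], 8]
    - [[0, 0, 0], [0, 0, 0], 8]

```text
time_s: 15.23
ee_pos: [479.7, 74.3, 115.7]
tool_rot: [0.99, -0.144, -0.0, 0.0]
wrist_force: [0.8, 0.1, 0.0]
width: 13.6
grasp_force: 40.0
```

Run:
```python
from h import *
from scipy.spatial.transform import Rotation as Ro
E=[]
for i in range(4):
    r.read_camera("top"); o=r.get_obs(); E.append(o["ee_pos"])
e=np.mean(E,0);Rt=Ro.from_quat(o["tool_rot"]).as_matrix();print(e,np.std(E,0),"tool err mm",Rt.T@(np.array([477.8,75.5,105.5])-e),np.degrees(np.arctan2(Rt[1,0],Rt[0,0])),o["wrist_force"])
```

```text
[480.32657842  74.70531514 116.77817713] [0.11402936 0.127446   0.18518173] tool err mm [-2.6716788  -0.03215286 11.27268826] -16.522174591652522 [ 0.08891379 -0.15172713 -0.30359071]
```

Call:
drive_tool:
  commands:
    - [[-0.009, 0, 0.02], [0, 0, 0], 8]
    - [[0, 0, 0.012], [0, 0, 0], 8]
    - [[0, 0, 0.01], [0, 0, 0], 8]
    - [[0, 0, 0.007], [0, 0, 0], 8]
    - [[0, 0, 0], [0, 0, 0], 8]
    - [[0, 0, 0], [0, 0, 0], 8]

```text
time_s: 15.93
ee_pos: [476.5, 75.7, 100.7]
tool_rot: [0.99, -0.144, -0.0, 0.0]
wrist_force: [0.7, 0.5, -0.4]
width: 13.8
grasp_force: 40.0
```

Call:
drive_tool:
  commands:
    - [[0.002, 0, 0.008], [0, 0, 0], 8]
    - [[0, 0, 0.008], [0, 0, 0], 8]
    - [[0, 0, 0], [0, 0, 0], 8]
    - [[0, 0, 0], [0, 0, 0], 8]

```text
time_s: 16.27
ee_pos: [477.0, 75.5, 95.9]
tool_rot: [0.99, -0.144, -0.0, 0.0]
wrist_force: [-0.6, 0.5, -0.7]
width: 13.8
grasp_force: 40.0
```

Call:
drive_tool:
  commands:
    - [[0, 0, 0.01], [0, 0, 0], 8]
    - [[0, 0, 0.01], [0, 0, 0], 8]
    - [[0, 0, 0], [0, 0, 0], 8]
    - [[0, 0, 0], [0, 0, 0], 8]

```text
time_s: 16.6
ee_pos: [477.0, 75.5, 89.8]
tool_rot: [0.99, -0.144, -0.0, 0.0]
wrist_force: [-0.2, 0.2, -1.7]
width: 14.0
grasp_force: 40.0
```

Call:
drive_tool:
  commands:
    - [[0, 0, 0.01], [0, 0, 0], 8]
    - [[0, 0, 0.007], [0, 0, 0], 8]
    - [[0, 0, 0], [0, 0, 0], 8]
    - [[0, 0, 0], [0, 0, 0], 8]

```text
time_s: 16.93
ee_pos: [477.3, 75.6, 85.1]
tool_rot: [0.99, -0.144, 0.0, -0.0]
wrist_force: [-0.6, 1.2, 4.1]
width: 13.8
grasp_force: 40.0
```

Call:
drive_tool:
  commands:
    - [[0, 0, 0.008], [0, 0, 0], 8]
    - [[0, 0, 0.008], [0, 0, 0], 8]
    - [[0, 0, 0], [0, 0, 0], 8]
    - [[0, 0, 0], [0, 0, 0], 8]

```text
time_s: 17.27
ee_pos: [477.4, 75.5, 80.7]
tool_rot: [0.99, -0.144, 0.0, -0.0]
wrist_force: [-2.0, 1.8, 8.5]
width: 14.0
grasp_force: 40.0
```

Call:
drive_tool:
  commands:
    - [[0, 0, 0.005], [0, 0, 0], 8]
    - [[0, 0, 0], [0, 0, 0], 8]
    - [[0, 0, 0], [0, 0, 0], 8]

```text
time_s: 17.52
ee_pos: [477.8, 75.6, 80.4]
tool_rot: [0.99, -0.144, 0.001, -0.0]
wrist_force: [-6.8, 0.7, 24.7]
width: 13.6
grasp_force: 40.0
```

Call:
drive_tool:
  commands:
    - [[0, 0, -0.001], [0, 0, 0], 8]
    - [[0, 0, 0], [0, 0, 0], 8]
    - [[0, 0, 0], [0, 0, 0], 8]
    - [[0, 0, 0], [0, 0, 0], 8]
    - [[0, 0, 0], [0, 0, 0], 8]
    - [[0, 0, 0], [0, 0, 0], 8]

```text
time_s: 18.02
ee_pos: [477.6, 75.6, 80.4]
tool_rot: [0.99, -0.144, 0.0, -0.0]
wrist_force: [-5.9, 0.8, 21.1]
width: 13.4
grasp_force: 40.0
```

```bash
python3 -c "
from rig import r
print(r.hand_in())"
```

```text
the job is handed in; nothing more can be done
None
```

I handed the job in at about 18 s; no verdict came back, but my last readings show the igniter rod seated and released in the tube, and the knob aligned on the D-shaft, held and pressed to its stop at about 21 N.

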